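Roll a shaft into the V notches and bring up the dial gauge

TASK

Gently roll the round aluminium shaft along the blue rails until it drops into the pair of V notches in line with the dial gauge, lying level in both notches and about centred across the rails. Then push the gauge along its slide until its tip just meets the end of the shaft, without shoving the shaft out of place. Leave the other things on the bench where they are.

Things in the scene. Friction and masses are not known exactly. Their poses are not given: they have to be found in the camera images.
- bench: Fixed fixture, yawed: grey base plate 270 x 385 x 10 mm (x -135 to 135, y -100 to 285) with two blue rails along its x, 16 mm thick, centred at y = -50 and +50 mm. Flat middle of the rails: x -56 to 56, top z = 60. V notches cross both rails at x = -70 and x = +70. Origin: underside of the plate (table level), midway between rails and notch pairs; z up.
- notch_minus (a point): Midway between the two V notches at fixture x = -70 mm, at the height of the notch bottom (z = 46). Each notch is a 90-degree V, 14 mm deep from the flat; its outer side rises on to z = 68 as a stop (rail ends, 92 to 120 mm from the fixture's middle).
- notch_plus (a point): The same for the notch pair at fixture x = +70 mm.
- shaft: Loose round bright aluminium shaft with an orange band round its middle, 30 mm diameter, 180 mm long, about 0.4 kg, lying across both rails on their flat middle part. Origin: its centre, on its axis; own y axis along the shaft (x and z turn as it rolls). Axis 75 mm above the fixture's underside while on the flat, 67 mm when seated in the notches.
- shaft_end_a (a point): Centre of one end face of the shaft (90 mm along its +y): the end on the gauge's side at the start.
- shaft_end_b (a point): Centre of the other end face of the shaft.
- gauge_stand: Fixed steel slide track 36 x 160 x 12 mm of the dial gauge, on the base plate, in line with one of the two notch pairs: at fixture x = +70 or -70 mm (differs each time), y = 200, z = 10 mm. Origin: underside of the track; axes parallel to the fixture's (the slide runs along y, the shaft lies towards -y).
- carriage (a joint): Travel of the gauge carriage on its track, m: 0 fully back, grows to 0.07 as it moves along -y of gauge_stand towards the shaft; stays where left, about 2 N to slide.
- gauge_tip (a point): Free end of the gauge's plunger, 8 mm diameter, level with the seated shaft's axis (z = 67 mm). The carriage is a black block with a flat round dial (48 mm across, white face up, top at 77 mm above the table) 31 to 79 mm behind the tip.
- push_plate (a point): On the outer (+y) face of the upright yellow push plate at the back of the carriage, 83 mm behind the tip: plate 44 mm wide (x), 6 mm thick, from 24 to 82 mm above the table; this point lies mid-width, 67 mm above the table. Push it towards -y of gauge_stand.
- blank_cover: Fixed grey plastic cover, 46 x 130 mm, top 32 mm above the table, over the unused gauge place at the other notch pair. Origin: centre of its underside.
- oil_bottle: Bystander: green bottle with white label, 60 mm diameter, 120 mm tall, red cap. Origin: centre of its foot.
- brush: Bystander: brush lying along its x axis. Origin: under its middle.
- parts_cup: Bystander: open steel cup 80 mm diameter, 70 mm tall. Origin: centre of its foot.
Things that resemble listed ones, but are neither listed nor needed, are in the scene too. There is more than one size of the shaft; the job needs the middle-sized.

How it is judged:
By the outcome, as a careful person would: the job done as asked, in the order asked, and still so for the second after the job is handed in, with the robot touching nothing.
It also fails if it takes over 48 s, if anything falls off the work surface, if the arm or the gripper's body presses on something with over 40 N, if the wrist force passes 120 N, or if a joint passes its speed limit or range.

ROBOT

A 6-joint arm with a two-finger parallel gripper is mounted at the origin on the work surface. World frame = base frame: x ahead of the robot, y to its left, z up, the work surface at z = 0. Lengths are in mm, angles in rad, forces in N, time in s.
With the tool pointing down it reaches from about 250 to 850 mm from the base axis. Payload 12.5 kg.
Tool frame: the origin (TCP) lies at the very end of the fingers, on their centre line; the grasp point (between the pads) lies 19 mm behind it; z points along the fingers, y is the line along which they close (so a half turn about z gives the same grasp; the last joint's range is limited). The gripper opens to 93 mm and grips with 3 to 60 N. Pads are 15 mm wide; open, the fingers measure 128 mm over their backs; the gripper's body (75 mm by 188 mm) begins 65 mm behind the grasp point.
Start: joints at [-1.368, 0.351, 1.652, -0, 1.139, -0.085], TCP at [156.134, -527.358, 218.633] pointing down, gripper open.
Joint ranges: [-2.75, 2.75], [-0.79, 2.1], [0.01, 2.65], [-1.57, 4.71], [0.07, 3.14], [-2.87, 2.87]. Speed limits (rad/s): [2.22, 2.22, 2.79, 3.14, 3.14, 3.14].

INTERFACE

Orientations are given as a unit quaternion [x, y, z, w].
In Python, from workcell import bot gives the robot as it stands. The module is installed in compiled form; this text tells all that it offers. Calls block until the motion is done:
- bot.move_to(position, orientation): joint-space move of the TCP to a pose.
- bot.line_to(position, ori=None, vel=150): straight line of the TCP; ori=None keeps the orientation; vel is the mean speed in mm/s.
- bot.set_joints(angles): joint-space move.
- bot.release() and bot.grab(): open the fingers fully, or close them until they stop; the grip force is fixed at half the most.
- bot.pause(seconds).
- bot.ik(position, orientation): joint angles nearest the present ones, or None.
- bot.read_state(): the state.
- bot.get_image(name): name is "scene" or "top" or "wrist"; returns the picture (480x640x3 uint8, red, green, blue); there is no depth.
- bot.get_calibration(name): a dict with "K" (3x3 intrinsics, pixels), "rvec" (rotation vector, rad) and "tvec" (3), from world to camera coordinates, as OpenCV has them; the wrist camera has in their place "tool_from_camera" (4x4, takes a point from camera to tool coordinates, whose origin is the TCP and whose axes are the flange's). Camera axes: x right, y down, z forward; pixel columns grow to the right and rows downward; lengths in mm; the calibration is good to about 2 mm. The wrist camera is an equidistant fisheye: a pixel r from the principal point sees the ray r / f radians off the axis. A picture is of the moment at which its call begins: read the wrist's pose just before it. get_calibration takes no time and is no camera call.
A pose or a line that the arm cannot do raises bot.IKError and nothing moves.
- bot.sign_off(): hands the job in; it is judged then, once.
Trained networks look in the newest picture that a camera, given by its name, has taken for a name from the list of things; names that differ only in an ending like _2 or _b are one class to them, and where a whole thing is asked for, a point or a joint stands for the part that bears it (a point fixed in the world has none). Each returns a list of dicts, best first, with "conf" (0 to 1); they miss things now and then, are a little off and sometimes report something else, mostly with a low value. They report only what shows in the picture. A call takes as long as a camera call. They do not tell look-alikes from the thing itself.
- bot.find_in(name, camera): "at" ([x, y, z] in mm, in the coordinates of the camera as it stood for that picture, good to about 4 mm: the middle of the surface that is visible of it).
- bot.outline_of(name, camera): "mask" (480x640 bool, what is visible of it).
- bot.landmark_of(name, camera): "at" ([x, y, z] in mm, in the coordinates of the camera as it stood for that picture, good to about 4 mm: a listed point, or the origin of a listed thing).
The state is a dict: "t": time; "joint_pos": joint angles; "qd": joint speeds; "tau": joint torques, N m; "tool_pos": TCP position; "tool_rot": TCP orientation; "wrist_force": force on the tool from outside, world axes, zero at the start; "wrist_torque": the same for the moment, N m; "opening": finger opening in mm; "finger_force": force on a finger pad.
Only numpy, scipy, OpenCV 4.12 (cv2) and the standard library are available. Lean on these libraries where they do the work, as an engineer would, in place of code of your own. Each camera call takes 0.05 s, during which the arm holds its last target. There are 200 camera calls.

## Working session

There is one attempt and no reset: what is moved stays moved. The work goes in short steps, each a Python script; the robot and the scene stay as the last script left them, time stands still between calls to the robot, and variables do not carry over. Pictures are saved under pics/ and viewed, at most 10 in all, crops included, and the job is handed in when it is done.

```bash
mkdir -p pics; cat > h.py <<'E'
import numpy as np, cv2
from workcell import bot
from scipy.spatial.transform import Rotation as R
def save(n,f):
    im=bot.get_image(n); cv2.imwrite(f,im[:,:,::-1]); return im
def w(name,p):
    c=bot.get_calibration(name); M=cv2.Rodrigues(np.array(c["rvec"],float))[0]
    return M.T@(np.array(p)-np.array(c["tvec"]).ravel())
def pix(name,P):
    c=bot.get_calibration(name)
    return cv2.projectPoints(np.array(P,float).reshape(-1,3),np.array(c["rvec"],float),np.array(c["tvec"],float),np.array(c["K"],float),None)[0].reshape(-1,2)
def ray(name,uv,z):
    c=bot.get_calibration(name); M=cv2.Rodrigues(np.array(c["rvec"],float))[0]
    o=-M.T@np.array(c["tvec"],float).ravel(); d=M.T@np.linalg.inv(np.array(c["K"]))@np.array([*uv,1.])
    return o+d*(z-o[2])/d[2]
E
python3 - <<'E'
from h import *
np.set_printoptions(precision=1,suppress=True)
for cam in("top","scene"):
    save(cam,f"pics/{cam}1.png")
    for n in("bench","notch_minus","notch_plus","shaft","shaft_end_a","shaft_end_b","gauge_stand","gauge_tip","push_plate","blank_cover"):
        for r in bot.landmark_of(n,cam)[:3]: print(cam,n,round(r["conf"],2),w(cam,r["at"]))
print(bot.read_state()["t"])
E
```

```text
top bench 0.58 [554.5 -26.6  -2.2]
top notch_minus 0.73 [483.9 -34.1  41.3]
top notch_plus 0.92 [624.1 -15.4  49.5]
top shaft 0.94 [ 624.5 -238.9   10.1]
top shaft 0.9 [212.7 291.8  17.4]
top shaft 0.69 [557.  -16.6  71.5]
top shaft_end_a 0.91 [ 92.9 290.6  20.9]
top shaft_end_a 0.85 [549.1  73.4  73.7]
top shaft_end_a 0.69 [ 561.8 -106.8   73.9]
top shaft_end_b 0.91 [ 92.9 290.6  20.9]
top shaft_end_b 0.85 [549.1  73.4  73.7]
top shaft_end_b 0.69 [ 561.8 -106.8   73.9]
top gauge_stand 0.62 [605.3 178.2   8.3]
top gauge_tip 0.87 [608.5 109.   67.7]
top push_plate 0.67 [605.1 194.2  65.7]
top push_plate 0.58 [553.7 -24.7  -1.6]
top push_plate 0.52 [ 511.9 -393.3   -1. ]
top blank_cover 0.33 [ 509.1 -395.6   -3.7]
scene bench 0.39 [597.1 189.8  63.5]
scene notch_minus 0.96 [482.  -36.4  46.5]
scene notch_plus 0.94 [622.7 -23.8  44.2]
scene notch_plus 0.23 [482.8 -32.6  43.7]
scene shaft 0.9 [210.9 285.1  18. ]
scene shaft 0.89 [ 620.  -242.9    7.9]
scene shaft 0.58 [553.3 -19.   76.9]
scene shaft_end_a 0.93 [ 557.6 -105.9   76.5]
scene shaft_end_a 0.83 [ 560.7 -223.1   10. ]
scene shaft_end_a 0.79 [ 94.1 289.3  19.6]
scene shaft_end_b 0.93 [ 557.6 -105.9   76.5]
scene shaft_end_b 0.83 [ 560.7 -223.1   10. ]
scene shaft_end_b 0.79 [ 94.1 289.3  19.6]
scene gauge_stand 0.74 [600.8 180.8   9.6]
scene gauge_tip 0.56 [607.1 113.6  68. ]
scene gauge_tip 0.52 [602.3 178.8   8.4]
scene push_plate 0.92 [598.  187.3  62.9]
scene blank_cover 0.18 [618.2 399.8   3.1]
1.1
```

View pics/top1.png

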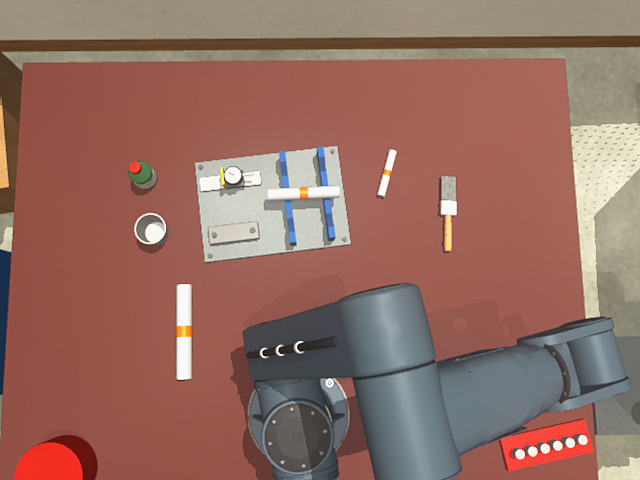

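View pics/scene1.png

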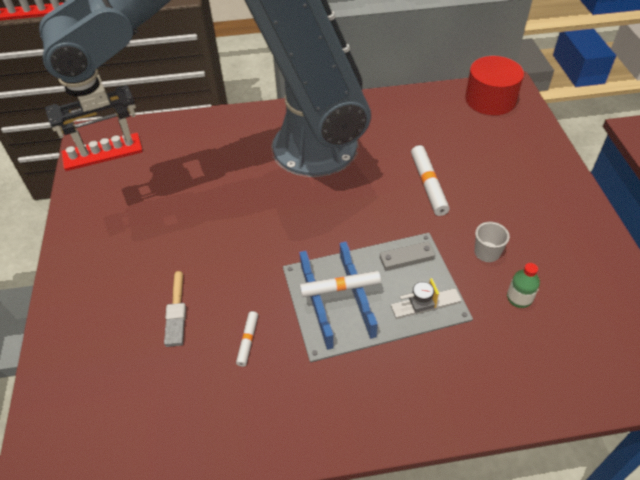

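The top view shows the medium shaft (orange band at about 304,193) on the rails and the gauge at (232,176). The cover is at (232,232), so the gauge is at notch_plus. The scene view agrees. The other two shafts, at (184,331) and (387,173), are look-alikes. Next I'll refine with the wrist camera.

```bash
cat >> h.py <<'E'
def ori(th,ax="y",s=1):
    y=s*np.array([-np.sin(th),np.cos(th),0]) if ax=="y" else s*np.array([np.cos(th),np.sin(th),0])
    z=np.array([0,0,-1.]); return R.from_matrix(np.c_[np.cross(y,z),y,z]).as_quat()
def wristT():
    s=bot.read_state(); T=np.eye(4); T[:3,:3]=R.from_quat(s["tool_rot"]).as_matrix(); T[:3,3]=s["tool_pos"]
    return T@np.array(bot.get_calibration("wrist")["tool_from_camera"])
def wpix(T,P):
    c=bot.get_calibration("wrist"); K=np.array(c["K"]); p=np.linalg.inv(T)@np.r_[P,1]; r=np.hypot(p[0],p[1]); a=np.arctan2(r,p[2])
    return np.array([K[0,0]*a*p[0]/r+K[0,2],K[1,1]*a*p[1]/r+K[1,2]])
def wray(T,uv,z):
    c=bot.get_calibration("wrist"); K=np.array(c["K"]); q=np.array([(uv[0]-K[0,2])/K[0,0],(uv[1]-K[1,2])/K[1,1]]); a=np.hypot(*q)
    d=T[:3,:3]@np.r_[q/a*np.sin(a),np.cos(a)]; return T[:3,3]+d*(z-T[2,3])/d[2]
E
python3 - <<'E'
from h import *
np.set_printoptions(precision=3,suppress=True)
th=0.11
best=None
for ax in"xy":
  for s in(1,-1):
    q=bot.ik([555,20,330],ori(th,ax,s)); print(ax,s,q)
s=bot.read_state(); print(R.from_quat(s["tool_rot"]).as_matrix())
bot.move_to([555,20,330],ori(th,"y",1))
T=wristT(); np.save("T2.npy",T); save("wrist","pics/w2.png"); print(T, bot.read_state()["t"])
for n in("notch_minus","notch_plus","shaft","shaft_end_a","gauge_stand","gauge_tip","push_plate","bench"):
    for r in bot.landmark_of(n,"wrist")[:2]: print(n,round(r["conf"],2),(T@np.r_[r["at"],1])[:3])
E
```

```text
x 1 [-0.048  0.271  1.485 -0.     1.386 -0.158]
x -1 None
y 1 [-0.048  0.271  1.485 -0.     1.386 -1.729]
y -1 [-0.048  0.271  1.485 -0.     1.386  1.413]
[[ 0.959  0.284 -0.   ]
 [ 0.284 -0.959  0.   ]
 [-0.    -0.    -1.   ]]
[[ -0.109   0.948   0.298 471.811]
 [  0.994   0.104   0.032  11.31 ]
 [ -0.      0.3    -0.954 495.909]
 [  0.      0.      0.      1.   ]] 3.5917
notch_minus 0.71 [483.299 -33.712  45.214]
notch_minus 0.62 [607.104 108.898  66.545]
notch_plus 0.71 [626.684 -13.605  46.702]
shaft 0.78 [556.8   -18.525  71.962]
shaft 0.23 [552.584  70.947  72.005]
shaft_end_a 0.89 [ 561.4   -224.963   12.506]
shaft_end_a 0.85 [329.093 289.531  14.16 ]
gauge_stand 0.78 [595.945 176.673   9.378]
gauge_tip 0.59 [606.649 108.244  65.542]
push_plate 0.93 [600.616 191.985  69.644]
bench 0.69 [552.96  -29.827   0.351]
```

View pics/w2.png

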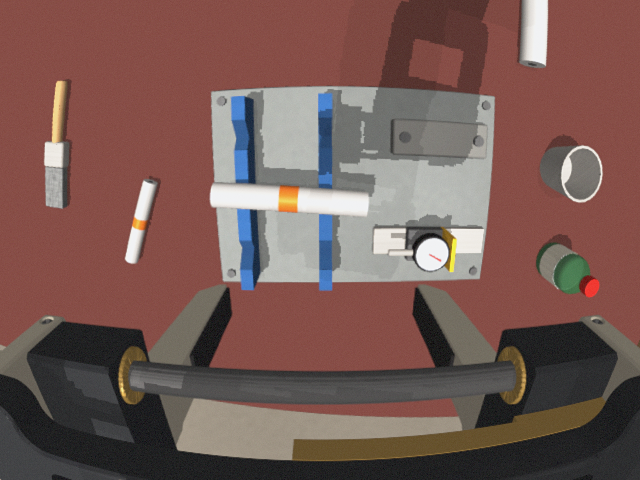

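The wrist view shows the plate corners at (211,92), (494,96), (481,278) and (223,282). The shaft runs from (211,195) to (368,203), and the gauge tip is at (389,252). I'll fit the fixture pose from the corners.

```bash
python3 - <<'E'
from h import *
np.set_printoptions(precision=1,suppress=True)
T=np.load("T2.npy")
C=np.array([[-135,-100],[-135,285],[135,285],[135,-100]],float)
Wc=np.array([wray(T,u,10)[:2] for u in[(211,92),(494,96),(481,278),(223,282)]])
Tc=np.array([ray("top",u,10)[:2] for u in[(351,243),(206,262),(195,163),(337,147)]])
def fit(P,Q):
    a=P-P.mean(0);b=Q-Q.mean(0);th=np.arctan2((a[:,0]*b[:,1]-a[:,1]*b[:,0]).sum(),(a*b).sum())
    M=np.array([[np.cos(th),-np.sin(th)],[np.sin(th),np.cos(th)]]); t=Q.mean(0)-M@P.mean(0); return th,M,t,Q-(P@M.T+t)
for n,Q in(("w",Wc),("t",Tc)):
    th,M,t,res=fit(C,Q); print(n,round(th,4),t,res.ravel())
th,M,t,_=fit(np.r_[C,C],np.r_[Wc,Tc]); print("both",th,t)
f=lambda p:M.T@(np.array(p)[:2]-t)
print("wrist shaft ends",f(wray(T,(213,195),75)),f(wray(T,(368,203),75)),"band",f(wray(T,(288.5,199),82)))
print("top shaft ends",f(ray("top",(339,192),78)),f(ray("top",(268,194.5),78)),"band",f(ray("top",(304,193.5),90)))
print("tip",f(wray(T,(389,252),71)),f([608,109]),"push",f([602,192]))
print("scene ends",f([557.6,-105.9]),"top lm",f([549.1,73.4]),f([561.8,-106.8]))
# rail features : minus-y/plus-y rail ends at fixture
for y in(-50,50): print("rail pix pred",[wpix(T,[*(M@[x,y]+t),68]) for x in(-120,120)])
E
```

```text
w 0.1192 [556.9 -25.3] [ 0.5  1.1  1.4 -1.3 -1.1  0.6 -0.9 -0.4]
t 0.1151 [553.8 -26.9] [ 3.1  1.4  1.8 -2.3 -0.4 -0.9 -4.5  1.8]
both 0.11714220282136181 [555.3 -26.1]
wrist shaft ends [ -4.2 -82.3] [ 8.  99.7] band [1.3 8.4]
top shaft ends [ -9.2 -80.8] [ 7.5 98.8] band [-4.4  8.3]
tip [ 69.8 127.8] [ 68.1 128. ] push [ 71.8 211.1]
scene ends [ -7.1 -79.6] top lm [ 5.4 99.5] [ -3.  -80.9]
rail pix pred [array([237. ,  95.1]), array([247.6, 289.2])]
rail pix pred [array([324.3,  91.9]), array([325.6, 289.2])]
```

```bash
python3 - <<'E'
from h import *
im=cv2.imread("pics/w2.png")[70:300,190:510]; cv2.imwrite("pics/w2c.png",cv2.resize(im,None,fx=2.5,fy=2.5,interpolation=cv2.INTER_CUBIC))
E
```

```text
(no output)
```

View pics/w2c.png

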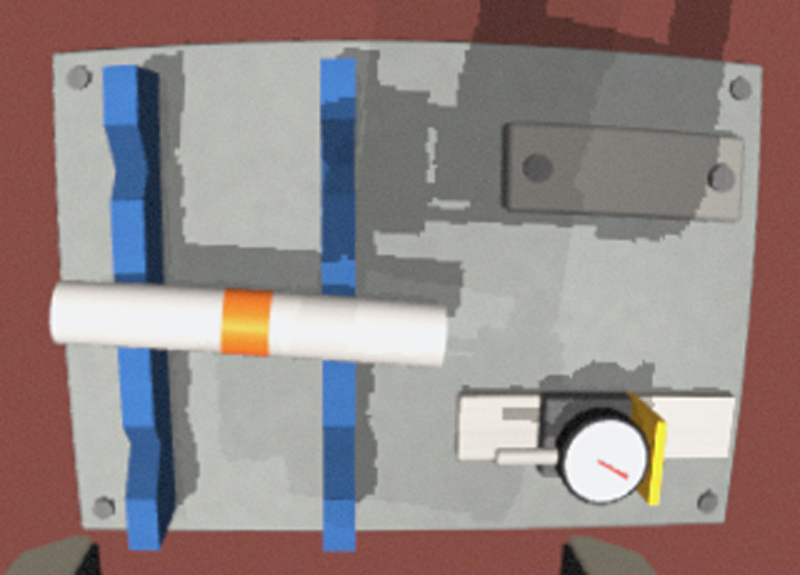

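Fixture θ=0.117, origin (555.6,-26). The shaft sits about 9 mm towards +y and is yawed about -4°. First I'll nudge it axially to centre while it is still on the flat, then roll it.

```bash
cat >> h.py <<'E'
TH=0.117; TT=np.array([555.6,-26.])
MM=np.array([[np.cos(TH),-np.sin(TH)],[np.sin(TH),np.cos(TH)]])
def F(x,y,z): return [*(MM@[x,y]+TT),z]
def f(p): return MM.T@(np.array(p)[:2]-TT)
E
python3 - <<'E'
from h import *
np.set_printoptions(precision=1,suppress=True)
o=ori(TH-0.07,"x",1)
e=np.array([7.0,99.5]); d=np.array([-0.07,-1.]); 
P=lambda s,z:F(*(e+d*s),z)
bot.move_to(P(-21,150),o); bot.grab()
bot.line_to(P(-21,66)); f0=np.array(bot.read_state()["wrist_force"])
print(bot.read_state()["opening"])
bot.line_to(P(-9,66),vel=60)
for s in(-7,-5,-3,-1,0,1.,2):
    bot.line_to(P(s,66),vel=30); st=bot.read_state(); print(s,np.array(st["wrist_force"])-f0)
bot.line_to(P(-12,66),vel=80); bot.line_to(P(-21,160))
T=wristT(); np.save("T3.npy",T); save("wrist","pics/w3.png")
for r in bot.landmark_of("shaft","wrist")[:2]: print(r["conf"],f((T@np.r_[r["at"],1])))
for r in bot.landmark_of("shaft_end_a","wrist")[:3]: print("end",r["conf"],f((T@np.r_[r["at"],1])))
print(bot.read_state()["t"])
E
```

```text
0.2830297523141879
-7 [ 0.2  0.7 -1.3]
-5 [0.3 2.  0.6]
-3 [-0.1  2.2  0.7]
-1 [0.  2.3 1.1]
0 [0.1 2.6 0.1]
1.0 [-0.2  2.6  0.7]
2 [1.  3.4 0.6]
0.69 [-307.8  354.7]
end 0.96 [ 9.  83.3]
end 0.84 [-185.4  341. ]
11.0667
```

View pics/w3.png

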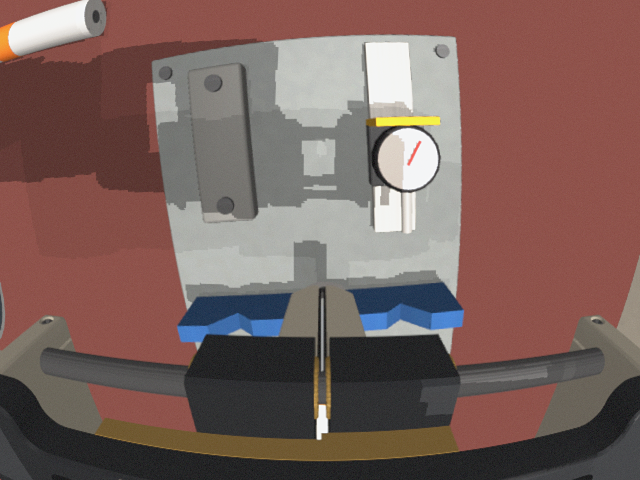

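The shaft is hidden below the wrist in this view. Contact came at s≈-7, so the end face should now be near y≈90, which is centred. Next I'll roll it.

```bash
python3 - <<'E'
from h import *
np.set_printoptions(precision=1,suppress=True)
o=ori(TH,"y",1)
bot.move_to(F(-45,0,160),o); bot.release()
bot.line_to(F(-45,0,65),vel=200); f0=np.array(bot.read_state()["wrist_force"])
bot.line_to(F(-27,0,65),vel=60)
for x in(-15,0,15,25,35,44):
    bot.line_to(F(x,0,65),vel=25); print(x,MM.T@(np.array(bot.read_state()["wrist_force"])-f0)[:2])
bot.line_to(F(25,0,65),vel=100); bot.line_to(F(25,0,160),vel=250)
bot.move_to(F(10,30,330),o)
T=wristT(); np.save("T4.npy",T); save("wrist","pics/w4.png")
for n in("shaft","shaft_end_a","gauge_tip","push_plate"):
  for r in bot.landmark_of(n,"wrist")[:3]: p=(T@np.r_[r["at"],1])[:3]; print(n,r["conf"],f(p),p[2])
print(bot.read_state()["t"])
im=cv2.imread("pics/w4.png")[70:300,190:510]; cv2.imwrite("pics/w4c.png",cv2.resize(im,None,fx=2.5,fy=2.5,interpolation=cv2.INTER_CUBIC))
E
```

```text
-15 [-1.5  0.2]
0 [-1.1  0.2]
15 [-0.8  0. ]
25 [-0.8 -0.2]
35 [-1.3  0.1]
44 [-0.6 -0.1]
shaft 0.92 [  44.5 -220. ] 15.23857724430053
shaft 0.9 [67.7 -6.7] 66.0387165863927
shaft_end_a 0.86 [ 104.3 -243.1] 9.236911426207314
shaft_end_a 0.86 [-182.8  341.5] 15.631757447514985
shaft_end_a 0.8 [ 71.  -92.9] 68.18435674848058
gauge_tip 0.67 [ 69.1 126.3] 64.8618542458641
push_plate 0.78 [ 71.7 211.5] 69.30198752917022
20.8583
```

View pics/w4c.png

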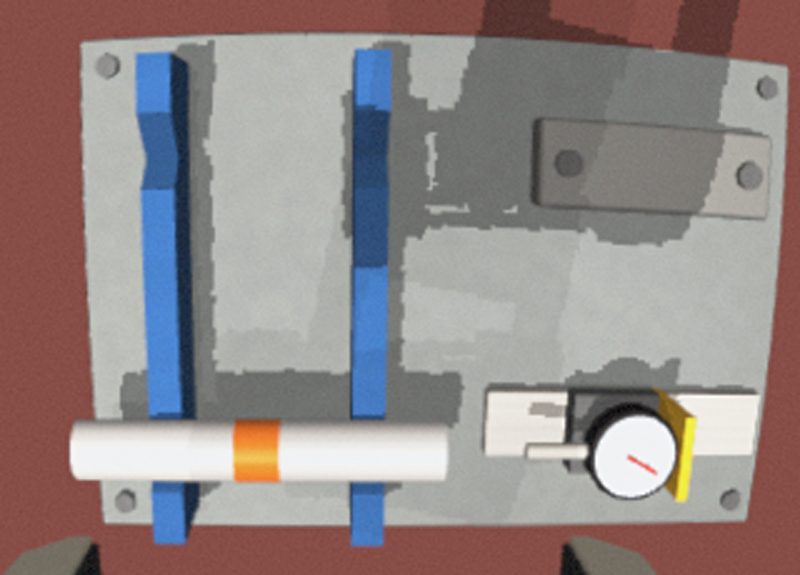

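```bash
python3 - <<'E'
from h import *
np.set_printoptions(precision=1,suppress=True)
T=np.load("T4.npy"); print("cam",f(T[:3,3]),T[2,3])
c=lambda u,v:(190+u/2.5,70+v/2.5)
print("ends",[(z,f(wray(T,c(447,450),z)),f(wray(T,c(71,450),z))) for z in(67,82)])
print("band",f(wray(T,c(234,450),81)),f(wray(T,c(280,450),81)))
print("tip",f(wray(T,c(526,452),69)))
print("rails top68 y-edges", [f(wray(T,c(u,530),68)) for u in(153,186,352,383)])
print("plate edge y", f(wray(T,c(105,520),10)),f(wray(T,c(746,518),10)))
E
```

```text
cam [-73.5  30.8] 493.94409944784167
ends [(67, array([71. , 88.4]), array([ 71.3, -97.6])), (82, array([65.9, 86.4]), array([ 66.2, -93.1]))]
band [ 66.2 -13.9] [66.2  7.9]
tip [ 71.4 127.5]
rails top68 y-edges [array([113.5, -58.1]), array([113.2, -41.1]), array([112.8,  42.4]), array([112.8,  57.9])]
plate edge y [133.1 -98.3] [134.8 284.1]
```

Seated level in both notches, about 3 mm off centre. Now the gauge: about 40 mm of travel, using force sensing near contact.

```bash
python3 - <<'E'
from h import *
np.set_printoptions(precision=2,suppress=True)
o=ori(TH,"x",1)
bot.move_to(F(70.5,234,150),o); bot.grab(); bot.line_to(F(70.5,234,58),vel=200)
bot.pause(0.2); f0=np.array(bot.read_state()["wrist_force"])
g=lambda:(MM.T@(np.array(bot.read_state()["wrist_force"])-f0)[:2])[1]
y=222; bot.line_to(F(70.5,y,58),vel=80)
log=[];base=None
for y in(214,206,200,194,190,186): bot.line_to(F(70.5,y,58),vel=40); log.append((y,round(g(),2)))
base=np.median([v for _,v in log[-4:]])
hit=False
while y>171:
    y-=0.7; bot.line_to(F(70.5,y,58),vel=12); v=g(); log.append((round(y,1),round(v,2)))
    if v>base+0.9: hit=True;break
print(log,base,hit,bot.read_state()["t"])
E
```

```text
[(214, np.float64(-1.48)), (206, np.float64(-1.68)), (200, np.float64(-0.94)), (194, np.float64(-0.81)), (190, np.float64(-1.0)), (186, np.float64(-0.31)), (185.3, np.float64(-2.58)), (184.6, np.float64(0.1))] -0.875 True 27.3917
```

```bash
python3 - <<'E'
from h import *
np.set_printoptions(precision=2,suppress=True)
T=wristT(); np.save("T5.npy",T); save("wrist","pics/w5.png")
for n in("shaft","gauge_tip","push_plate"):
  for r in bot.landmark_of(n,"wrist")[:3]: p=(T@np.r_[r["at"],1])[:3]; print(n,r["conf"],f(p),p[2])
print(MM.T@np.array(bot.read_state()["wrist_force"])[:2],f(bot.read_state()["tool_pos"]))
print("pred end",[wpix(T,F(70,y,67)) for y in(86.5,90)],"tip",[wpix(T,F(70,y,67)) for y in(95,105)])
E
```

```text
gauge_tip 0.7 [69.58 94.14] 68.25325485492746
[0.16 2.18] [ 70.5  184.62]
pred end [array([320.01, 448.11]), array([320.  , 444.57])] tip [array([319.98, 439.36]), array([319.94, 428.44])]
```

View pics/w5.png

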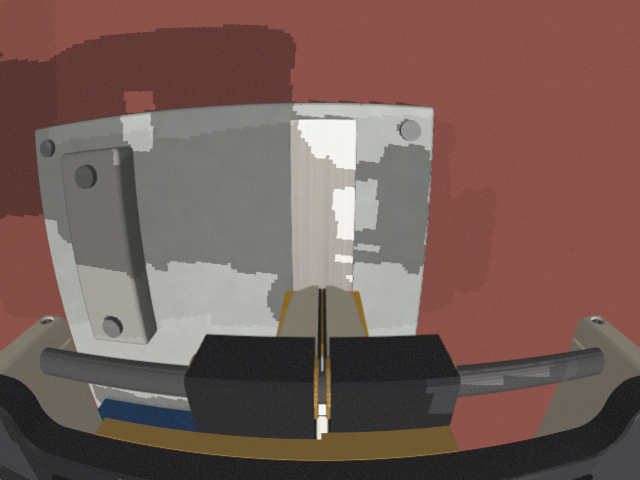

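```bash
python3 - <<'E'
from h import *
g=lambda:(MM.T@np.array(bot.read_state()["wrist_force"])[:2])[1]
def G():
    v=[]
    for _ in range(4): bot.pause(0.03); v.append(g())
    return np.mean(v)
y=184.6; log=[]; hit=0
while y>174.5:
    y-=0.7 if y<181 else 1.2
    bot.line_to(F(70.5,y,58),vel=15); v=G(); log.append((round(y,1),round(float(v),2)))
    if len(log)>3 and v>np.median([q for _,q in log[:-1]])+0.8: hit=1; break
print(log,hit,bot.read_state()["t"])
E
```

```text
[(183.4, 0.33), (182.2, 0.24), (181.0, -0.12), (179.8, 0.81), (179.1, 0.59), (178.4, 1.42)] 1 29.8917
```

```bash
python3 - <<'E'
from h import *
np.set_printoptions(precision=2,suppress=True)
bot.line_to(F(70.5,195,58),vel=100); bot.line_to(F(70.5,195,130),vel=300)
bot.move_to(F(60,90,120),ori(TH,"y",1)); bot.pause(.2)
T=wristT(); np.save("T6.npy",T); im=save("wrist","pics/w6.png")
for n in("shaft","gauge_tip","push_plate"):
  for r in bot.landmark_of(n,"wrist")[:2]: p=(T@np.r_[r["at"],1])[:3]; print(n,r["conf"],f(p),p[2])
u=wpix(T,F(70,88,67)); print(u,bot.read_state()["t"]); u=u.astype(int)
c=im[max(0,u[1]-60):u[1]+60,max(0,u[0]-80):u[0]+80,::-1]; print(max(0,u[1]-60),max(0,u[0]-80)); cv2.imwrite("pics/w6c.png",cv2.resize(c,None,fx=5,fy=5,interpolation=cv2.INTER_CUBIC))
E
```

```text
shaft 0.87 [  40.   -216.88] 12.252359855510576
shaft 0.71 [69.5  -4.86] 65.23541222897174
gauge_tip 0.84 [68.19 88.04] 67.01390988342334
push_plate 0.8 [ 70.44 172.24] 69.8091907107453
[316.87 277.78] 32.5333
217 236
```

View pics/w6c.png

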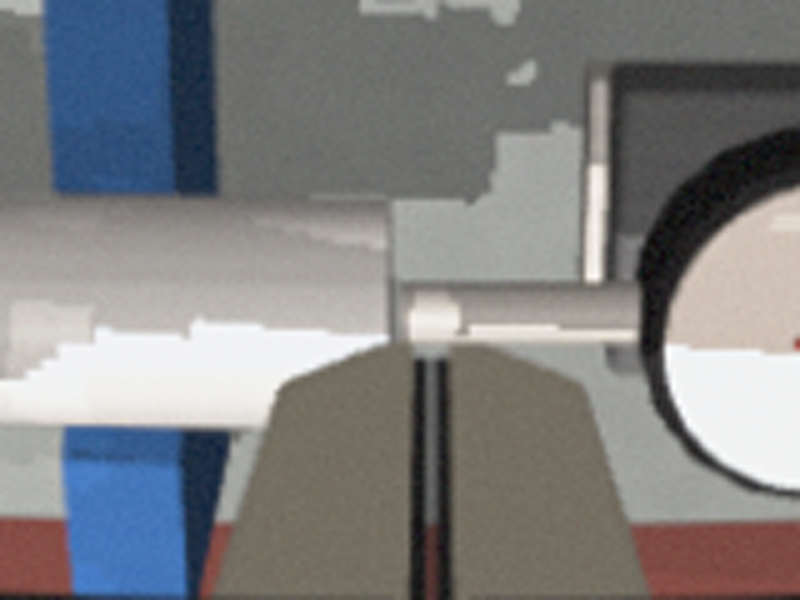

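The crop shows the shaft end at crop x≈389 and the tip at ≈407, so a small gap of about 2 mm remains. I'll compute it, then push exactly that amount.

```bash
python3 - <<'E'
from h import *
np.set_printoptions(precision=2,suppress=True)
T=np.load("T6.npy"); print("cam",f(T[:3,3]))
c=lambda u,v:(236+u/5,217+v/5)
for u,v in((388,210),(391,300),(392,340)): print([f(wray(T,c(u,v),z)) for z in(67,75,82)])
print("tip",[f(wray(T,c(u,312),z)) for u in(402,407) for z in(67,70)])
E
```

```text
cam [-23.58  91.15]
[array([57.18, 86.01]), array([54.23, 86.19]), array([51.65, 86.36])]
[array([69.46, 86.3 ]), array([66.06, 86.48]), array([63.08, 86.63])]
[array([75.07, 86.39]), array([71.47, 86.56]), array([68.32, 86.71])]
tip [array([71.13, 87.7 ]), array([69.83, 87.74]), array([71.13, 88.34]), array([69.83, 88.38])]
```

```bash
python3 - <<'E'
from h import *
np.set_printoptions(precision=2,suppress=True)
bot.line_to(F(60,150,140),vel=350)
bot.move_to(F(70.5,195,130),ori(TH,"x",1)); bot.line_to(F(70.5,195,58),vel=250)
bot.line_to(F(70.5,181,58),vel=80); bot.line_to(F(70.5,176.5,58),vel=15); bot.pause(.15)
print(f(bot.read_state()["tool_pos"]))
bot.line_to(F(70.5,195,58),vel=100); bot.line_to(F(70.5,195,130),vel=300)
bot.move_to(F(60,80,120),ori(TH,"y",1)); bot.pause(.2)
T=wristT(); np.save("T7.npy",T); im=save("wrist","pics/w7.png")
u=wpix(T,F(70,88,67)).astype(int); print(u,bot.read_state()["t"])
c=im[u[1]-60:u[1]+60,u[0]-80:u[0]+80,::-1]; cv2.imwrite("pics/w7c.png",cv2.resize(c,None,fx=5,fy=5,interpolation=cv2.INTER_CUBIC))
E
```

```text
[ 70.64 176.71]
[332 277] 38.2167
```

View pics/w7c.png

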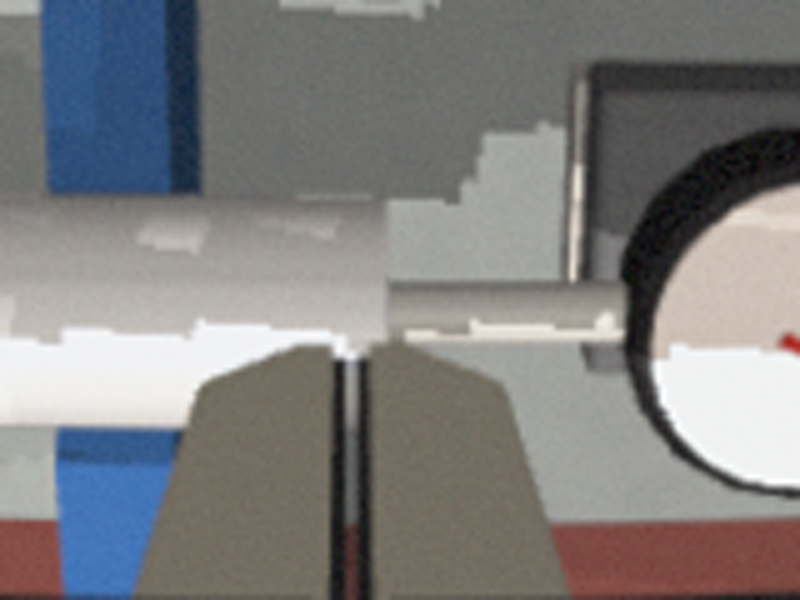

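```bash
python3 - <<'E'
from h import *
np.set_printoptions(precision=2,suppress=True)
A=np.load("T6.npy");B=np.load("T7.npy")
a=lambda u,v,z:f(wray(A,(236+u/5,217+v/5),z))[1]
b=lambda u,v,z:f(wray(B,(252+u/5,217+v/5),z))[1]
print("dial edge",a(640,300,75),b(626,300,75),"block",a(586,200,50),b(568,200,50))
print("end",a(390,250,80),b(388,250,80),"rail R",a(216,150,55),b(201,150,55),"tip",a(404,312,68),b(388,312,68))
E
```

```text
dial edge 117.25808409978744 115.54040655638545 block 112.40469178671844 110.87074746035773
end 86.512276458679 85.80141331442859 rail R 63.12976242328772 61.729109975006075 tip 87.9667897271204 86.13689630978948
```

No gap is visible now; the tip and end meet at crop x≈388, with at most about 0.3 mm uncertain. One last 0.4 mm nudge makes contact certain, then I'll back off and hand in.

```bash
python3 - <<'E'
from h import *
bot.line_to(F(60,150,140),vel=350)
bot.move_to(F(70.5,195,130),ori(TH,"x",1)); bot.line_to(F(70.5,195,58),vel=250)
bot.line_to(F(70.5,181,58),vel=80); bot.line_to(F(70.5,176.1,58),vel=15); bot.pause(.15)
print(f(bot.read_state()["tool_pos"]))
bot.line_to(F(70.5,195,58),vel=100); bot.line_to(F(70.5,195,150),vel=300)
print(bot.read_state()["t"]); print(bot.sign_off())
E
```

```text
[ 70.56236889 176.30206631]
42.225
the job is handed in; nothing more can be done
None
```

I handed the job in at 42.2 s: the shaft is seated in the notch pair by the gauge, about 3–4 mm off centre, and the gauge tip was brought up to its end face, with no gap visible in the last picture; I then nudged it 0.4 mm further without looking again.

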